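Close the parts tub with the lid that fits

TASK

Close the open yellow parts tub with the one of the three loose lids that fits its mouth, the middle-sized one. Lower it in with its two lugs through the two notches until the cap lies on the rim, then turn it clockwise, seen from above, until it is fully home with its black wing in line with the red marks, and let go. Leave the other two lids lying where they are.

Things in the scene. Friction and masses are not known exactly. Their poses are not given: they have to be found in the camera images.
- tub_mouth (a point): Mouth centre of the fixed yellow tub, level with its rim (90 mm up; outside 84 mm, bore 78 mm). x: home line (red marks). A cream flange 6 mm thick below rim level narrows the mouth to 54 mm, but for two 90 degree notches with middles at +70 and -110 degrees from x, counter-clockwise from above. Lugs let down there turn clockwise under it, with little torque and no push, to stops 2 degrees past x.
- lid_middle_grip (a point): Lid that fits: cream cap 88 mm wide, 8 thick; black wing on top 50 mm (x) by 18 (y), 34 high, pinched across y. Below the cap a hub 36 mm wide, 20 long; at its foot a lug bar along x, 67 mm tip to tip, 10 thick. Point: on the axis in the wing, 51 mm above the hub's foot (it stands on it), 23 above the cap's top; home: 31 above tub_mouth. Half turns alike. About 0.12 kg.
- lid_small_grip (a point): Small lid, too small for the tub, to be left alone: cream cap 60 mm wide with the same black wing, lugs 42 mm tip to tip. Heights, axes and the point in the wing as on the middle lid.
- lid_large_grip (a point): Large lid, too big for the tub, to be left alone: cream cap 116 mm wide with the same black wing, lugs 96 mm tip to tip. Heights, axes and the point in the wing as on the middle lid.

How it is judged:
At the end, for the whole second after the job is handed in: The middle-sized lid lies flat on the tub's rim (cap within 5 mm of the rim, tilt under 6 degrees, centred within 12 mm), lugs under the flange, its wing within 15 degrees of the red home marks, at rest and released (horizontal distance between lid_middle_grip and tub_mouth below 0.012 m and z of lid_middle_grip in the frame of tub_mouth between 0.026 and 0.036 m and angle between the x axis of lid_middle_grip and the x axis of tub_mouth, either way round below 0.26 rad and angle between lid_middle_grip's own z axis and vertical below 0.1 rad and linear speed of lid_middle below 0.02 m/s); the robot touches nothing.
It fails at once if the small lid is moved more than 30 mm (distance of lid_small_grip from where it was at the start of the episode above 0.03 m).
It fails at once if the large lid is moved more than 30 mm (distance of lid_large_grip from where it was at the start of the episode above 0.03 m).
It also fails if it takes over 45 s, if anything falls off the work surface, if the arm or the gripper's body presses on something with over 40 N, if the wrist force passes 120 N, or if a joint passes its speed limit or range.

ROBOT

A 6-joint arm with a two-finger parallel gripper is mounted at the origin on the work surface. World frame = base frame: x ahead of the robot, y to its left, z up, the work surface at z = 0. Lengths are in m, angles in rad, forces in N, time in s.
With the tool pointing down it reaches from about 0.275 to 0.975 m from the base axis. Payload 8.4 kg.
Tool frame: the origin (TCP) lies where the fingers leave the gripper's body, on its centre line; the fingertips stand 88 mm ahead of it and the grasp point (between the pads) lies 69 mm ahead of it (arm.tip_extent is the distance from the TCP to the fingertips, in m); z points along the fingers, y is the line along which they close (so a half turn about z gives the same grasp; the last joint's range is limited). The gripper opens to 92 mm and grips with 3 to 60 N. Pads are 20 mm wide; open, the fingers measure 128 mm over their backs; the gripper's body (75 mm by 189 mm) begins 69 mm behind the grasp point.
Start: joints at [-1.289, 0.353, 1.633, -0, 1.155, -0.002], TCP at [0.175, -0.6, 0.303] pointing down, gripper open.
Joint ranges: [-2.63, 2.63], [-0.92, 2.1], [0.06, 2.66], [-1.3, 4.44], [0, 2.69], [-3.02, 3.02]. Speed limits (rad/s): [2.22, 2.22, 2.79, 3.14, 3.14, 3.14].

INTERFACE

Orientations are given as a unit quaternion [x, y, z, w].
In Python, from rig import arm, eyes gives the robot as it stands. The module is installed in compiled form; this text tells all that it offers.
- The arm moves only by the shell command python3 -m crank 'ROWS' [OPENING] [FORCE]. ROWS is text: rows parted by semicolons, each of 4 numbers parted by spaces: the shift along the tool's x, y, z in mm, then the turn about the tool's z in degrees. In form: dx dy dz roll; .... A call has 1 to 8 rows; each row is the pose to reach, as a shift and turn from the pose commanded when the call began, along the tool's axes at that moment; what a row does not reach only later rows make up. A row lasts 1/12 s, in which the tool goes at most 41.7 mm and 7.16 degrees, less where a joint would pass 70% of its speed; a pose out of reach is approached as far as the arm can. A call with a gripper value outside its range is refused whole. OPENING is the finger opening in mm, from 0 to 91.9, set as the call begins (- or left out, the last holds). The fingers move at their own pace and stop on an object; FORCE is the grip in N (left out, the last holds). Time passes only in rows, so rows that repeat a pose let the fingers close. It gives the time, the measured TCP pose, the force, the opening and the grip force at its end, in the units of the state.
- arm.get_state(): the state, without advancing time (a new reading comes with each control period).
- eyes.get_image(name): name is "scene" or "top" or "wrist"; returns a dict with "pixels" (420x560x3 uint8, red, green, blue), "mtx" (3x3 intrinsics, pixels), "dist_coeffs" ([k1, k2, p1, p2, k3] as OpenCV has them; the pictures are not rectified), "pose" (4x4, takes a point from camera to world coordinates). Camera axes: x right, y up, looking along -z (the intrinsics and any distortion apply to the point x, -y, -z); pixel columns grow to the right and rows downward; lengths in m; the calibration is good to about 2 mm. A picture is of the moment at which its call begins. There is no depth.
- arm.finish_job(): hands the job in; it is judged then, once.
The state is a dict: "clock": time; "qpos": joint angles; "qvel": joint speeds; "tau": joint torques, N m; "position": TCP position; "tcp_rot": TCP orientation; "ft_force": force on the tool from outside, world axes, zero at the start; "moment": the same for the moment, N m; "width": finger opening in m; "finger_force": force on a finger pad.
Only numpy, scipy, OpenCV 4.12 (cv2) and the standard library are available. Lean on these libraries where they do the work, as an engineer would, in place of code of your own. Each camera call takes 0.05 s, during which the arm holds its last target. There are 200 camera calls.

## Working session

There is one attempt and no reset: what is moved stays moved. The work goes in short steps, Python scripts to look and compute and a shell command to move; the robot and the scene stay as the last step left them, time stands still between calls to the robot, and variables do not carry over. Pictures are saved under pics/ and viewed, at most 10 in all, crops included, and the job is handed in when it is done.

```bash
mkdir -p pics
python3 - <<'E'
from rig import arm, eyes
import cv2,numpy as np
s=arm.get_state();print(s['clock'],s['position'],s['tcp_rot'],s['width'])
for n in('top','scene'):
    d=eyes.get_image(n);cv2.imwrite(f'pics/{n}0.png',d['pixels'][:,:,::-1]);print(n,np.round(d['pose'],3).tolist(),d['mtx'].tolist(),d['dist_coeffs'])
E
```

```text
0.0 [ 0.17491033 -0.59965034  0.30201292] [ 9.89948344e-01  1.41427878e-01 -8.59221835e-05 -6.50841826e-04] 0.09176021044384523
top [[0.025, 0.988, -0.15, 0.37], [-0.999, 0.029, 0.022, 0.005], [0.026, 0.15, 0.988, 1.186], [0.0, 0.0, 0.0, 1.0]] [[487.1473188969023, 0.0, 269.9724832101826], [0.0, 487.1473188969023, 210.57197751230703], [0.0, 0.0, 1.0]] [-0.09212893  0.          0.          0.          0.        ]
scene [[-0.523, -0.693, 0.497, 0.997], [0.853, -0.424, 0.305, 0.267], [-0.001, 0.583, 0.813, 0.851], [0.0, 0.0, 0.0, 1.0]] [[459.2980839052505, 0.0, 280.33300099132043], [0.0, 459.2980839052505, 206.46381808531444], [0.0, 0.0, 1.0]] [-0.15050416  0.          0.          0.          0.        ]
```

View pics/top0.png

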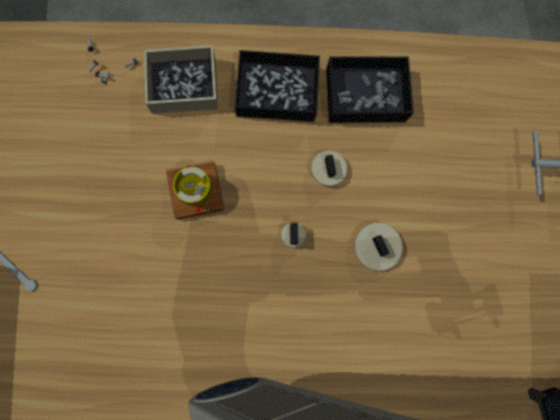

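View pics/scene0.png

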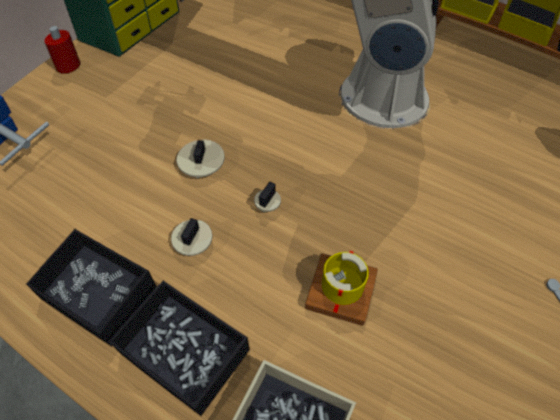

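The top view shows the large lid at (379,247), the small one at (293,235), the middle one at (328,168), and the tub at (192,186) with red marks near (199,211). The scene view shows the middle lid at (191,236) and the tub at (345,280).

```bash
cat > h.py <<'E'
from rig import arm, eyes
import cv2,numpy as np
def ray(d,uv):
    p=cv2.undistortPoints(np.array(uv,float).reshape(-1,1,2),d['mtx'],np.array(d['dist_coeffs'])).reshape(-1,2)
    P=np.array(d['pose']); v=np.c_[p[:,0],-p[:,1],-np.ones(len(p))]@P[:3,:3].T
    return P[:3,3],v
def onplane(d,uv,z):
    o,v=ray(d,uv); return o+v*((z-o[2])/v[:,2])[:,None]
def two(d1,a,d2,b):
    (o1,v1),(o2,v2)=ray(d1,[a]),ray(d2,[b]); A=np.c_[v1[0],-v2[0]]
    t=np.linalg.lstsq(A,o2-o1,rcond=None)[0]; p,q=o1+t[0]*v1[0],o2+t[1]*v2[0]
    return (p+q)/2,np.linalg.norm(p-q)
def blobs(m,amin=20):
    m=m.astype(np.uint8); c,_=cv2.findContours(m,cv2.RETR_EXTERNAL,cv2.CHAIN_APPROX_NONE)
    return [k.reshape(-1,2) for k in c if cv2.contourArea(k)>=amin]
def hsv(d): return cv2.cvtColor(d['pixels'],cv2.COLOR_RGB2HSV).astype(int)
def circ(P):
    A=np.c_[2*P[:,:2],np.ones(len(P))]; s=np.linalg.lstsq(A,(P[:,:2]**2).sum(1),rcond=None)[0]
    return s[:2],np.sqrt(s[2]+s[:2]@s[:2])
E
python3 - <<'E'
from h import *
T=eyes.get_image('top');h=hsv(T)
for (x,y) in((328,168),(293,235),(379,247)):
    w=np.zeros(h.shape[:2],bool); w[y-30:y+30,x-30:x+30]=1
    m=w&(h[...,1]<75)&(h[...,2]>110)|w&(h[...,2]<45)
    k=max(blobs(m),key=len); P=onplane(T,k,.028);print(circ(P))
    b=max(blobs(w&(h[...,2]<55),5),key=len);r=cv2.minAreaRect(b);bp=cv2.boxPoints(r);Q=onplane(T,bp,.05);print(' wing',Q.mean(0),[(np.linalg.norm(e),np.degrees(np.arctan2(e[1],e[0]))) for e in np.diff(Q[:3],axis=0)])
w=np.zeros(h.shape[:2],bool);w[150:225,160:230]=1
k=max(blobs(w&(h[...,0]>20)&(h[...,0]<36)&(h[...,1]>150)&(h[...,2]>90)),key=len);print('tub',circ(onplane(T,k,.09)))
red=w&((h[...,0]<5)|(h[...,0]>174))&(h[...,1]>190)
for k in blobs(red,0): print('red',k.mean(0),len(k),k.tolist()[:6])
S=eyes.get_image('scene')
a=cv2.resize(T['pixels'][145:225,150:240],None,fx=6,fy=6,interpolation=2);b=cv2.resize(S['pixels'][240:330,295:385],None,fx=480/90,fy=480/90)
o=np.zeros((480,800,3),np.uint8);a=cv2.resize(a,(400,356));b=cv2.resize(b,(400,400));o[:356,:400]=a;o[:400,400:]=b;cv2.imwrite('pics/tub.png',o[:400,:,::-1])
E
```

```text
(array([ 0.65679276, -0.16248299]), np.float64(0.04314846270337483))
 wing [ 0.65530438 -0.16268535  0.05      ] [(np.float64(0.01887168403098629), np.float64(-78.37437848623632)), (np.float64(0.05055704482313935), np.float64(-170.51163568053877))]
(array([ 0.48787036, -0.07071379]), np.float64(0.021743625590655343))
 wing [ 0.48974887 -0.07860906  0.05      ] [(np.float64(0.014147737750137822), np.float64(-88.39392072633758)), (np.float64(0.04950480013057056), np.float64(-179.01831640939886))]
(array([ 0.46696035, -0.28372339]), np.float64(0.05717395989296735))
 wing [ 0.4663391  -0.28411795  0.05      ] [(np.float64(0.022463189500505222), np.float64(-64.64385777040071)), (np.float64(0.046385558092379126), np.float64(-155.37050995078317))]
tub (array([0.59405363, 0.15173075]), np.float64(0.027722617882623653))
red [198.30769231 210.23076923] 13 [[198, 207], [197, 208], [198, 209], [198, 210], [197, 211], [198, 212]]
red [194.5 202.5] 2 [[194, 202], [195, 203]]
```

View pics/tub.png

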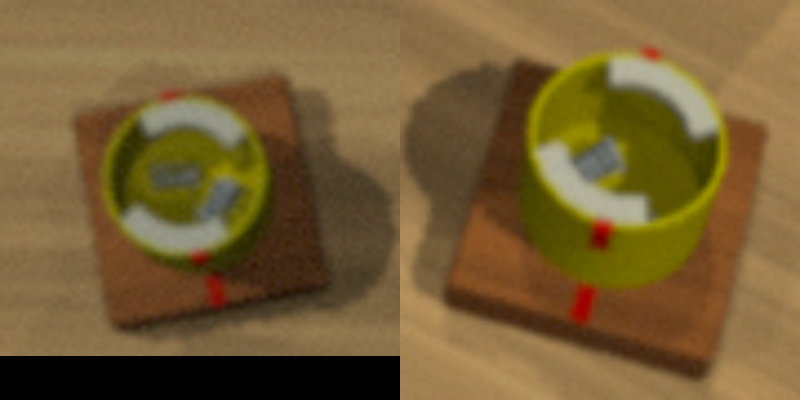

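The crop shows the tub with its flange segments at upper right and lower left. The red marks run nearly vertically, from crop (170,97) through (200,258) to (217,290). Next I'll go over the tub for a near view.

Run:
```python
from h import *
from scipy.spatial.transform import Rotation as R
s=arm.get_state();d=eyes.get_image('wrist');M=np.eye(4);M[:3,:3]=R.from_quat(s['tcp_rot']).as_matrix();M[:3,3]=s['position']
print(np.round(np.linalg.inv(M)@d['pose'],3),d['mtx'],d['dist_coeffs'])
t=np.array([.594,.152,.36]);print(M[:3,:3].T@(t-s['position'])*1000)
```

```text
[[-0.001  0.958  0.286  0.081]
 [ 1.     0.001  0.001  0.001]
 [ 0.001  0.286 -0.958 -0.08 ]
 [ 0.     0.     0.     1.   ]] [[327.55857115   0.         280.08552563]
 [  0.         327.55857115 213.01508572]
 [  0.           0.           1.        ]] [-0.08046172  0.          0.          0.          0.        ]
[ 612.79115077 -604.42785505  -57.25210333]
```

```bash
python3 -m crank '610 -605 -60 0;610 -605 -60 0;610 -605 -60 0;610 -605 -60 0;610 -605 -60 0;610 -605 -60 0;610 -605 -60 0;610 -605 -60 0'
cat > go.py <<'E'
# print tool-frame shift (mm) and roll (deg) to world target x y z [yaw deg]
import sys; from h import *
from scipy.spatial.transform import Rotation as R
s=arm.get_state();M=R.from_quat(s['tcp_rot']).as_matrix();a=[float(v) for v in sys.argv[1:]]
y=np.degrees(np.arctan2(M[1,0],M[0,0]))
print('clock',round(s['clock'],2),'pos',np.round(s['position'],4),'yaw',round(y,2),'j6',round(s['qpos'][5],2),'F',np.round(s['ft_force'],1),'w',round(s['width'],4))
if len(a)>2: print('shift',np.round(M.T@(np.array(a[:3])-s['position'])*1000,1))
if len(a)>3: print('roll',round((y-a[3]+90)%180-90,2))
E
python3 go.py .594 .152 .36
```

```text
clock: 0.92
position: [0.3365, -0.3072, 0.3261]
tcp_rot: [0.99, 0.141, 0.0, 0.0]
ft_force: [0.5, -0.3, -0.9]
width: 0.0918
finger_force: 0.0
clock 0.92 pos [ 0.3365 -0.3072  0.3261] yaw 16.23 j6 0.54 F [ 0.5 -0.3 -0.9] w 0.0918
shift [ 375.6 -368.9  -33.9]
```

```bash
python3 -m crank '375 -370 -34 0;375 -370 -34 0;375 -370 -34 0;375 -370 -34 0;375 -370 -34 0;375 -370 -34 0;375 -370 -34 0;375 -370 -34 0'>/dev/null
python3 go.py .594 .152 .36
```

```text
clock 1.58 pos [ 0.4985 -0.0164  0.3477] yaw 16.28 j6 1.25 F [ 0.8 -1.1  0.9] w 0.0919
shift [ 138.9 -134.8  -12.2]
```

```bash
python3 -m crank '135 -130 -12 0;135 -130 -12 0;135 -130 -12 0;135 -130 -12 0;135 -130 -12 0;135 -130 -12 0;135 -130 -12 0;135 -130 -12 0'>/dev/null
python3 go.py .594 .152 .36
python3 - <<'E'
from h import *
d=eyes.get_image('wrist');cv2.imwrite('pics/w1.png',d['pixels'][:,:,::-1])
E
```

```text
clock 2.25 pos [0.5906 0.1435 0.3589] yaw 16.27 j6 1.52 F [ 0.3 -0.2 -1. ] w 0.0922
shift [ 5.7 -7.3 -1.1]
```

View pics/w1.png

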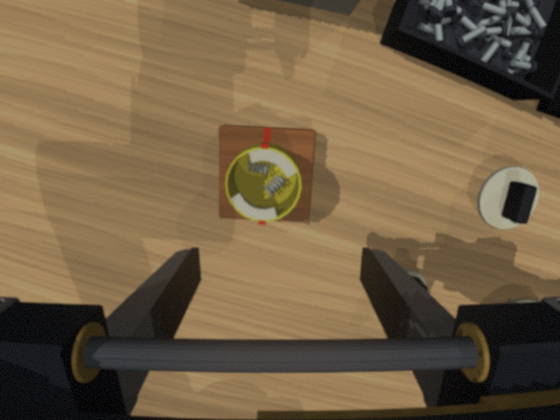

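The wrist view shows the tub at (263,184), red marks at (267,138) and (262,222), and the middle lid at (510,198).

```bash
cat > tub.py <<'E'
from h import *
import sys
d=eyes.get_image('wrist');h=hsv(d);w=np.zeros(h.shape[:2],bool);w[120:232,215:320]=1
y=w&(h[...,0]>20)&(h[...,0]<36)&(h[...,1]>130)&(h[...,2]>70)
c=w&(h[...,1]<90)&(h[...,2]>110)
m=cv2.morphologyEx((y|c).astype(np.uint8),cv2.MORPH_CLOSE,np.ones((7,7)))
k=max(blobs(m),key=len);hull=cv2.convexHull(k).reshape(-1,2)
P=onplane(d,k,.09);C,r=circ(P);print('outer',C,r,np.ptp(P,0))
for q in blobs(c,60):
    Q=onplane(d,q,.084)[:,:2]-C;a=np.degrees(np.arctan2(Q[:,1],Q[:,0]));m0=np.degrees(np.angle(np.exp(1j*np.radians(a)).mean()))
    a=(a-m0+180)%360-180;print('flange',m0,a.min(),a.max(),m0+(a.min()+a.max())/2,np.hypot(*Q.T).min(),np.hypot(*Q.T).max())
red=w&((h[...,0]<6)|(h[...,0]>172))&(h[...,1]>180)&(h[...,2]>90)
for q in blobs(red,1):
    for z in(.015,.085): 
        Q=onplane(d,q,z)[:,:2];t=Q.mean(0)-C;print('red',q.mean(0),len(q),z,np.hypot(*t),np.degrees(np.arctan2(t[1],t[0])),np.degrees(.5*np.arctan2(2*np.cov(Q.T)[0,1],np.cov(Q.T)[0,0]-np.cov(Q.T)[1,1])))
E
python3 tub.py
```

```text
outer [0.59469931 0.16262326] 0.04199135721860215 [0.08759187 0.08429844 0.        ]
flange 175.19446870398303 -47.15313681981695 43.371835143496696 173.3038178658229 0.028413619989668 0.04214053193606252
flange -89.11414817987774 -58.67775691461448 47.330010403229096 -94.78802143557044 0.003943914156614908 0.02018777349210127
flange -4.520049062471815 -54.006462402084765 50.55863310875998 -6.243963709134208 0.024332454291864532 0.037824667527751606
red [260.77777778 222.44444444] 9 0.015 0.06913372809472904 -170.21428553754953 -68.56941370145847
red [260.77777778 222.44444444] 9 0.085 0.045646658297984505 -168.00068668037397 -68.5694137014586
red [263.84615385 144.61538462] 13 0.015 0.03602240810191946 19.49478405224139 -81.79434656807454
red [263.84615385 144.61538462] 13 0.085 0.0419034471706871 14.316494232914843 -81.79434656807412
red [266.51515152 134.24242424] 33 0.015 0.04897908788028098 14.468833105957346 9.664451220892246
red [266.51515152 134.24242424] 33 0.085 0.05291044433132604 11.492996309957988 9.664451220892193
```

```bash
python3 - <<'E'
from h import *
T=eyes.get_image('top');d=eyes.get_image('wrist')
print(onplane(T,[[191.9,185.3]],.09))
h=hsv(d);w=np.zeros(h.shape[:2],bool);w[155:240,465:555]=1
k=max(blobs(w&((h[...,1]<75)&(h[...,2]>110)|(h[...,2]<45))),key=len);print(circ(onplane(d,cv2.convexHull(k).reshape(-1,2),.026)))
E
python3 go.py .657 -.163 .25 10
```

```text
[[0.58966641 0.16020642 0.09      ]]
(array([ 0.6572018 , -0.16179184]), np.float64(0.04417242769505451))
clock 2.45 pos [0.5908 0.1429 0.3596] yaw 16.18 j6 1.52 F [0.9 0.4 0.9] w 0.0918
shift [-21.7 312.2 109.6]
roll 6.18
```

```bash
python3 -m crank '-21 312 110 6;-21 312 110 6;-21 312 110 6;-21 312 110 6;-21 312 110 6;-21 312 110 6;-21 312 110 6;-21 312 110 6'>/dev/null
python3 -m crank '0 10 0 0;0 10 0 0'>/dev/null
python3 go.py .657 -.162 .22 10;python3 - <<'E'
from h import *
d=eyes.get_image('wrist');cv2.imwrite('pics/w2.png',d['pixels'][:,:,::-1])
E
```

```text
clock 3.28 pos [ 0.6595 -0.1745  0.2485] yaw 10.02 j6 1.14 F [-0.1  0.4 -0.2] w 0.0918
shift [ -0.2 -12.8  28.5]
roll 0.02
```

View pics/w2.png

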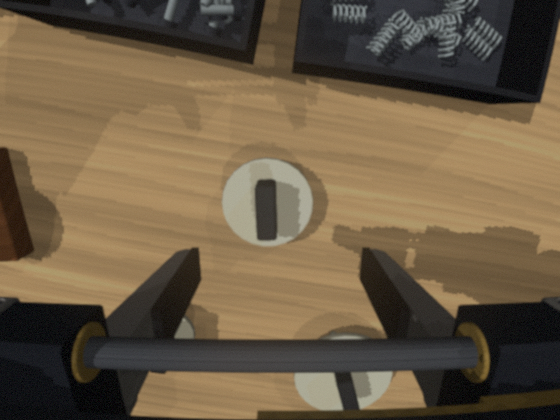

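The view shows the middle lid at (267,202), with its wing from (265,182) to (266,240), nearly along tool x.

```bash
python3 - <<'E'
from h import *
d=eyes.get_image('wrist');h=hsv(d);w=np.zeros(h.shape[:2],bool);w[150:255,215:322]=1
b=max(blobs(w&(h[...,2]<70),50),key=len)
k=max(blobs(w&((h[...,1]<75)&(h[...,2]>100)|(h[...,2]<55))),key=len);print(circ(onplane(d,k,.027)),cv2.fitEllipse(k))
P=onplane(d,b,.062)[:,:2].astype(np.float32);r=cv2.minAreaRect(P*1000);q=cv2.boxPoints(r)
print(r,[(np.linalg.norm(e),np.degrees(np.arctan2(e[1],e[0]))) for e in np.diff(q[:3],axis=0)])
E
python3 go.py .657 -.162 .122 10
```

```text
(array([ 0.65802499, -0.16304802]), np.float64(0.04340153304341397)) ((269.2171630859375, 202.1558837890625), (87.76041412353516, 90.54220581054688), 98.63777160644531)
((661.2702026367188, -162.35267639160156), (51.463958740234375, 15.928679466247559), 9.885488510131836) [(np.float32(15.928663), np.float32(-80.11453)), (np.float32(51.46392), np.float32(9.885478))]
clock 3.38 pos [ 0.6598 -0.1711  0.2498] yaw 10.17 j6 1.14 F [-0.5 -0.   0.6] w 0.0918
shift [ -1.2  -9.4 127.8]
roll 0.17
```

```bash
python3 -m crank '0 -9 30 0;0 -9 60 0;0 -9 90 0;0 -9 110 0;0 -9 122 0;0 -9 128 0;0 -9 128 0;0 -9 128 0'; python3 go.py .658 -.1625 .122 10
python3 -m crank '0 0 0 0;0 0 0 0;0 0 0 0;0 0 0 0;0 0 0 0;0 0 0 0;0 0 0 0;0 0 0 0' 5 35;python3 go.py .658 -.1625 .122 10
```

```text
clock: 4.05
position: [0.6593, -0.1618, 0.1227]
tcp_rot: [0.996, 0.09, 0.001, 0.0]
ft_force: [0.0, -0.1, 0.2]
width: 0.0921
finger_force: 0.0
clock 4.05 pos [ 0.6593 -0.1618  0.1227] yaw 10.3 j6 1.15 F [ 0.  -0.1  0.2] w 0.0921
shift [-1.4  0.5  0.7]
roll 0.3
clock: 4.72
position: [0.6585, -0.1623, 0.1213]
tcp_rot: [0.996, 0.089, -0.0, -0.0]
ft_force: [0.5, 0.1, 0.0]
width: 0.0407
finger_force: 0.0
clock 4.72 pos [ 0.6585 -0.1623  0.1213] yaw 10.26 j6 1.15 F [0.5 0.1 0. ] w 0.0407
shift [-0.5  0.1 -0.7]
roll 0.26
```

Fingers are still closing. I'll finish the grip and then lift.

```bash
python3 -m crank '0 0 0 0;0 0 0 0;0 0 0 0;0 0 0 0;0 0 0 0;0 0 0 0;0 0 0 0' 5 35
python3 -m crank '0 0 -15 0;0 0 -50 0;0 0 -90 0;0 0 -125 0;0 0 -130 0;0 0 -130 0';python3 go.py .592 .1615 .25 83
```

```text
clock: 5.3
position: [0.6585, -0.1623, 0.1213]
tcp_rot: [0.996, 0.089, -0.0, -0.0]
ft_force: [0.5, 0.9, -1.7]
width: 0.0177
finger_force: 35.0
clock: 5.8
position: [0.66, -0.1627, 0.2557]
tcp_rot: [0.996, 0.089, 0.003, 0.001]
ft_force: [-0.1, -0.2, -1.8]
width: 0.0181
finger_force: 35.0
clock 5.8 pos [ 0.66   -0.1627  0.2557] yaw 10.26 j6 1.15 F [-0.1 -0.2 -1.8] w 0.0181
shift [  -9.2 -331.1    4.8]
roll -72.74
```

```bash
python3 -m crank '-9 -331 4 -73;-9 -331 4 -73;-9 -331 4 -73;-9 -331 4 -73;-9 -331 4 -73;-9 -331 4 -73;-9 -331 4 -73;-9 -331 4 -73'>/dev/null;python3 go.py .592 .1615 .25 83
```

```text
clock 6.47 pos [0.589  0.1635 0.2458] yaw 67.91 j6 0.65 F [ 0.8 -0.8 -1.3] w 0.0181
shift [-0.8  3.6 -4.2]
roll -15.09
```

```bash
python3 -m crank '0 0 0 -7;0 0 0 -14;0 0 0 -15;0 0 0 -15;0 0 0 -15;0 0 0 -15'>/dev/null;python3 go.py .592 .1615 .25 83
python3 - <<'E'
from h import *
o=np.zeros((420,800,3),np.uint8)
T=eyes.get_image('top')['pixels'];S=eyes.get_image('scene')['pixels']
o[:400,:400]=cv2.resize(T[140:240,140:240],(400,400),interpolation=2);o[:400,400:]=cv2.resize(S[200:330,280:410],(400,400),interpolation=2)
cv2.imwrite('pics/pre.png',o[:,:,::-1])
E
```

```text
clock 6.97 pos [0.5906 0.1612 0.2469] yaw 82.34 j6 0.4 F [-0.9  0.9 -1.8] w 0.0177
shift [ 0.5  1.3 -3.1]
roll -0.66
```

View pics/pre.png

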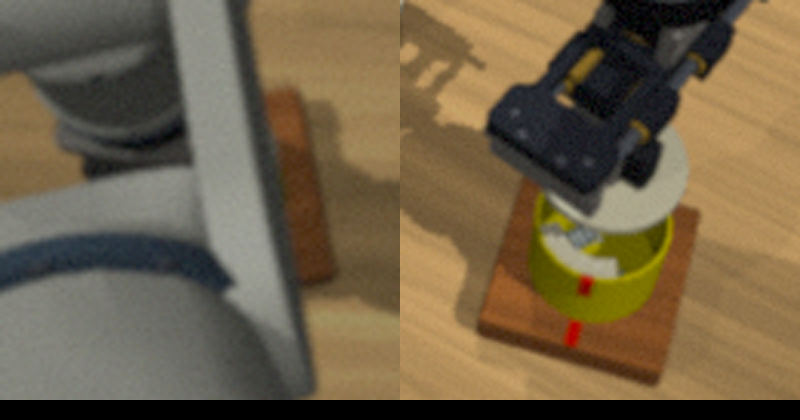

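The scene crop shows the lid held level above the tub mouth, home mark at (585,285). Lowering now.

```bash
python3 -m crank '0 1 12 0;0 1 24 0;0 1 32 0;0 1 38 0;0 1 43 0;0 1 46 0;0 1 46 0';python3 go.py .592 .1615 .1915 83
```

```text
clock: 7.65
position: [0.5914, 0.1617, 0.2005]
tcp_rot: [0.752, 0.66, -0.001, -0.0]
ft_force: [-1.0, -0.4, 0.1]
width: 0.0177
finger_force: 35.0
clock 7.65 pos [0.5914 0.1617 0.2005] yaw 82.56 j6 0.39 F [-1.  -0.4  0.1] w 0.0177
shift [-0.1  0.6  9. ]
roll -0.44
```

```bash
python3 -m crank '0 0 3 0;0 0 5 0;0 0 7 0;0 0 7 0';python3 -m crank '0 0 1 0;0 0 2 0;0 0 2 0'; python3 go.py .592 .1615 .1915 83
```

```text
clock: 7.98
position: [0.5916, 0.1617, 0.1942]
tcp_rot: [0.752, 0.66, -0.0, -0.0]
ft_force: [-1.0, 0.1, -0.9]
width: 0.018
finger_force: 35.0
clock: 8.23
position: [0.5917, 0.1617, 0.1923]
tcp_rot: [0.752, 0.66, -0.0, 0.0]
ft_force: [0.1, -0.0, -1.2]
width: 0.0175
finger_force: 35.0
clock 8.23 pos [0.5917 0.1617 0.1923] yaw 82.56 j6 0.39 F [ 0.1 -0.  -1.2] w 0.0175
shift [-0.1  0.3  0.8]
roll -0.44
```

```bash
python3 -m crank '0 0 0.5 0;0 0 1 0;0 0 1 0';python3 -m crank '0 0 0.5 0;0 0 1 0;0 0 1 0'; python3 go.py .592 .1615 .1915 83
```

```text
clock: 8.48
position: [0.5917, 0.1617, 0.1913]
tcp_rot: [0.752, 0.66, -0.0, -0.0]
ft_force: [0.4, 1.0, -1.5]
width: 0.0178
finger_force: 35.0
clock: 8.73
position: [0.5917, 0.1617, 0.1912]
tcp_rot: [0.751, 0.66, 0.0, 0.0]
ft_force: [-3.4, -0.9, 6.9]
width: 0.018
finger_force: 35.0
clock 8.73 pos [0.5917 0.1617 0.1912] yaw 82.56 j6 0.39 F [-3.4 -0.9  6.9] w 0.018
shift [-0.2  0.3 -0.3]
roll -0.44
```

Cap is seated on the rim at the predicted height. I'll relieve the push and turn clockwise.

```bash
python3 -m crank '0 0 -0.7 0;0 0 -0.7 6;0 0 -0.7 12;0 0 -0.7 18;0 0 -0.7 24;0 0 -0.7 30;0 0 -0.7 30'; python3 go.py .592 .1615 .1915 13; python3 -c "from rig import arm;print(arm.get_state()['moment'])"
```

```text
clock: 9.32
position: [0.592, 0.1617, 0.1912]
tcp_rot: [0.898, 0.441, 0.0, 0.0]
ft_force: [-0.5, -0.6, 1.6]
width: 0.0179
finger_force: 35.0
clock 9.32 pos [0.592  0.1617 0.1912] yaw 52.29 j6 0.92 F [-0.5 -0.6  1.6] w 0.0179
shift [-0.1  0.1 -0.3]
roll 39.29
[-0.2524083  -0.06706962 -0.04493376]
```

```bash
python3 -m crank '0 0 0 6;0 0 0 12;0 0 0 18;0 0 0 24;0 0 0 30;0 0 0 33;0 0 0 33;0 0 0 33'; python3 go.py .592 .1615 .1915 13; python3 -c "from rig import arm;print(arm.get_state()['moment'])"; python3 -m crank '0 0 0 2;0 0 0 4;0 0 0 6;0 0 0 6;0 0 0 6';python3 go.py .592 .1615 .1915 13; python3 -c "from rig import arm;print(arm.get_state()['moment'])"
```

```text
clock: 9.98
position: [0.5919, 0.1617, 0.1912]
tcp_rot: [0.985, 0.172, 0.0, 0.0]
ft_force: [0.3, -0.7, 1.3]
width: 0.0181
finger_force: 35.0
clock 9.98 pos [0.5919 0.1617 0.1912] yaw 19.8 j6 1.49 F [ 0.3 -0.7  1.3] w 0.0181
shift [ 0.   0.2 -0.3]
roll 6.8
[-0.14524556 -0.04694876  0.00921185]
clock: 10.4
position: [0.5919, 0.1617, 0.1912]
tcp_rot: [0.993, 0.12, 0.0, -0.0]
ft_force: [0.4, -0.8, 1.3]
width: 0.0177
finger_force: 35.0
clock 10.4 pos [0.5919 0.1617 0.1912] yaw 13.76 j6 1.59 F [ 0.4 -0.8  1.3] w 0.0177
shift [ 0.   0.2 -0.3]
roll 0.76
[-0.11146985 -0.17872359 -0.03758884]
```

```bash
python3 -m crank '0 0 0 1;0 0 0 2;0 0 0 2;0 0 0 2';python3 go.py; python3 -c "from rig import arm;print(arm.get_state()['moment'])"; python3 -m crank '0 0 0 1;0 0 0 1;0 0 0 1' >/dev/null;python3 go.py; python3 -c "from rig import arm;print(arm.get_state()['moment'])"
```

```text
clock: 10.73
position: [0.5919, 0.1617, 0.1912]
tcp_rot: [0.995, 0.101, 0.0, -0.0]
ft_force: [0.0, 0.1, 2.4]
width: 0.0177
finger_force: 35.0
clock 10.73 pos [0.5919 0.1617 0.1912] yaw 11.58 j6 1.63 F [0.  0.1 2.4] w 0.0177
[-0.14077762 -0.21989783  0.00453054]
clock 10.98 pos [0.5918 0.1618 0.1912] yaw 10.55 j6 1.65 F [0.1 0.5 4.1] w 0.0178
[ 0.02765157 -0.15778256  0.00326386]
```

```bash
for i in 1; do python3 -m crank '0 0 -0.3 1;0 0 -0.3 2;0 0 -0.3 2;0 0 -0.3 2'>/dev/null;python3 go.py; python3 -c "from rig import arm;print(arm.get_state()['moment'],arm.get_state()['tau'][5])";python3 -m crank '0 0 0 1;0 0 0 2;0 0 0 2;0 0 0 2'>/dev/null;python3 go.py; python3 -c "from rig import arm;print(arm.get_state()['moment'],arm.get_state()['tau'][5])"; done
```

```text
clock 11.32 pos [0.5914 0.1618 0.1913] yaw 8.55 j6 1.69 F [-0.4  1.6  3. ] w 0.0178
[0.31109718 0.12752828 0.06545195] 0.1456170156598091
clock 11.65 pos [0.5913 0.1616 0.1913] yaw 6.57 j6 1.72 F [-3.8  0.5  2.7] w 0.0179
[0.07610247 0.47346273 0.39965549] 0.5032383464276791
```

The stop is felt (0.4 N m). I'll back off slightly, release and rise.

```bash
python3 -m crank '0 0 0 -1;0 0 0 -1.5;0 0 0 -1.5'>/dev/null; python3 go.py; python3 -m crank '0 0 0 0;0 0 0 0;0 0 0 0;0 0 0 0;0 0 0 0;0 0 0 0;0 0 0 0;0 0 0 0' 60; python3 -m crank '0 0 -15 0;0 0 -45 0;0 0 -80 0;0 0 -120 0;0 0 -150 0;0 0 -150 0;0 0 -150 0'
python3 - <<'E'
from h import *
W=eyes.get_image('wrist');S=eyes.get_image('scene')['pixels'];o=np.zeros((420,800,3),np.uint8)
o[:400,:400]=cv2.resize(W['pixels'][80:280,160:360],(400,400),interpolation=2);o[:400,400:]=cv2.resize(S[200:330,280:410],(400,400),interpolation=2)
cv2.imwrite('pics/post.png',o[:,:,::-1])
E
```

```text
clock 11.9 pos [0.5913 0.1613 0.1913] yaw 8.09 j6 1.69 F [-4.4 -1.2  4.9] w 0.0177
clock: 12.57
position: [0.5918, 0.1617, 0.1914]
tcp_rot: [0.998, 0.07, 0.0, -0.0]
ft_force: [-0.1, -0.4, -0.3]
width: 0.0601
finger_force: 0.0
clock: 13.15
position: [0.5925, 0.1619, 0.3435]
tcp_rot: [0.998, 0.07, 0.002, -0.0]
ft_force: [-0.1, -1.4, -0.8]
width: 0.0598
finger_force: 0.0
```

View pics/post.png

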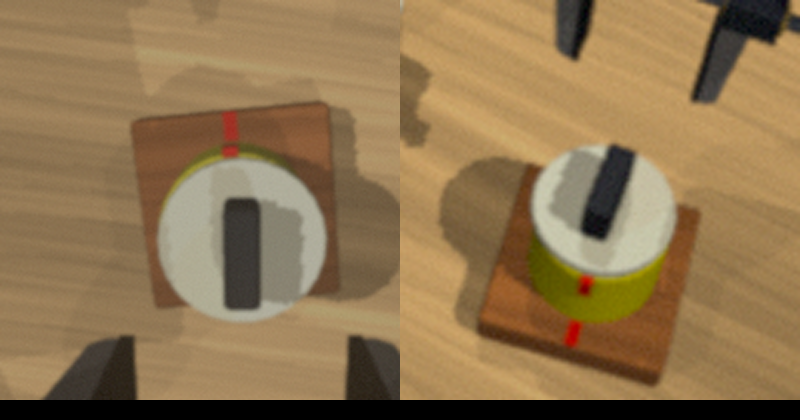

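The lid lies flat on the rim, with its wing at crop (241,255) lining up closely with the red mark at (231,127). One numeric check of the angle follows.

Run:
```python
from h import *
d=eyes.get_image('wrist');h=hsv(d);w=np.zeros(h.shape[:2],bool);w[170:242,262:300]=1
b=max(blobs(w&(h[...,2]<75),50),key=len);P=onplane(d,b,.132)[:,:2].astype(np.float32)*1000
q=cv2.boxPoints(cv2.minAreaRect(P));print(q.mean(0),[(np.linalg.norm(e),np.degrees(np.arctan2(e[1],e[0]))) for e in np.diff(q[:3],axis=0)])
w[:]=0;w[150:250,225:340]=1
k=max(blobs(w&((h[...,1]<60)&(h[...,2]>100)|(h[...,2]<60))),key=len);print(circ(onplane(d,cv2.convexHull(k).reshape(-1,2),.097)))
w[:]=0;w[125:165,255:295]=1;red=w&((h[...,0]<6)|(h[...,0]>172))&(h[...,1]>150)
w[:]=0;w[120:250,215:345]=1
br=w&((h[...,0]<9))&(h[...,1]>110)&~red
for k in blobs(red,3):
    Q=onplane(d,k,.018)[:,:2];t=Q.mean(0)-[.592,.1615];print('red',len(k),t,np.degrees(np.arctan2(t[1],t[0])),cv2.minAreaRect((Q*1000).astype(np.float32)))
```

```text
[593.8092  160.60677] [(np.float32(15.731686), np.float32(-81.55159)), (np.float32(50.292675), np.float32(8.44824))]
(array([0.59042009, 0.16001537]), np.float64(0.0431253962076337))
red 15 [0.03578844 0.01136481] 17.617527013477225 ((627.1007080078125, 173.09689331054688), (4.854852676391602, 7.324310779571533), 7.978752136230469)
red 33 [0.05034547 0.0132625 ] 14.758137022595898 ((642.2307739257812, 174.71231079101562), (15.668501853942871, 7.329193115234375), 15.112630844116211)
```

```bash
python3 -c "
from rig import arm
print(arm.finish_job())"
```

```text
the job is handed in; nothing more can be done
None
```

I closed the tub with the middle-sized lid and handed the job in: cap on the rim, turned clockwise to its stop, wing measured at most about 7° from the red marks (limit 15°), released, other two lids not touched; the hand-in returned no verdict.

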